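Spring the strongbox drawer and put the key away

ROBOT

A 7-joint arm with a two-finger parallel gripper is mounted at the origin on the work surface. World frame = base frame: x ahead of the robot, y to its left, z up, the work surface at z = 0. Lengths are in m, angles in degrees, forces in N, time in s.
With the tool pointing down it reaches from about 0.425 to 0.95 m from the base axis. Payload 16.7 kg.
Tool frame: the origin (TCP) lies midway between the tips of the shut fingers; the grasp point (between the pads) lies behind it (r.tcp_to_grasp is the z of the grasp point in the tool frame, in m); z points along the fingers, y is the line along which they close (so a half turn about z gives the same grasp; the last joint's range is limited). The gripper opens to 94 mm and grips with 3 to 60 N. Pads are 16 mm wide; open, the fingers measure 119 mm over their backs; the gripper's body (75 mm by 177 mm) begins 78 mm behind the grasp point.
Start: joints at [66.664, 24.414, 4.234, 92.017, -1.954, 63.644, -3.845], TCP at [0.172, -0.653, 0.205] pointing down, gripper open.
Joint ranges: [-163.25, 163.25], [-28.42, 122.38], [-70.27, 78.77], [12.13, 141.07], [-58.53, 238.53], [9.26, 117.41], [-156.51, 156.51]. Speed limits (degrees/s): [108.29, 108.29, 136.94, 136.94, 172.46, 172.46, 172.46].

INTERFACE

Orientations are given as a 3x3 rotation matrix whose columns are the frame's x, y, z axes.
In Python, from station import r gives the robot as it stands. Calls block until the motion is done:
- r.movep(position, orientation): joint-space move of the TCP to a pose.
- r.move_straight(position, rate=0.15, rotation=None, stop_force=None): straight line of the TCP; rotation=None keeps the orientation; rate is the mean speed in m/s. With stop_force (N) it stops when the force on the tool has changed by that much, and returns True; else False.
- r.set_joints(angles): joint-space move.
- r.grip(opening, force=None): finger opening in m; force is the grip in N (None keeps the last); returns when the fingers have stopped.
- r.wait(seconds).
- r.ik(position, orientation): joint angles nearest the present ones, or None.
- r.get_image(name): name is "scene" or "top"; returns a dict with "img" (400x640x3 uint8, red, green, blue), "fx", "fy", "cx", "cy" (pixels), "extrinsics" (4x4, takes a point from world to camera coordinates). Camera axes: x right, y down, z forward; pixel columns grow to the right and rows downward; lengths in m; the calibration is good to about 2 mm. A picture is of the moment at which its call begins. There is no depth.
A pose or a line that the arm cannot do raises r.IKError and nothing moves.
- r.close_job(): hands the job in; it is judged then, once.
Trained networks look in a picture, given as the dict that the camera call returned (one of the last four; its "shot" number tells which), for a name from the list of things; names that differ only in an ending like _2 or _b are one class to them, and where a whole thing is asked for, a point or a joint stands for the part that bears it (a point fixed in the world has none). Each returns a list of dicts, best first, with "p" (0 to 1); they miss things now and then, are a little off and sometimes report something else, mostly with a low value. They report only what shows in the picture. A call takes as long as a camera call.
- r.find_in(picture, label): "extent" ([left, top, width, height] in pixels, round what is visible of it).
- r.spot_point(picture, label): "xy" ([column, row] in pixels: a listed point, or the origin of a listed thing).
Readings, each from a call of its own:
- r.current_time(): time.
- r.current_qpos(): joint angles.
- r.current_dq(): joint speeds.
- r.current_effort(): joint torques, N m.
- r.current_tool_pos(): TCP position.
- r.current_ee_rot(): TCP orientation.
- r.current_contact_force(): force on the tool from outside, world axes, zero at the start.
- r.current_moment(): the same for the moment, N m.
- r.current_width(): finger opening in m.
- r.current_grasp_force(): force on a finger pad.
Only numpy, scipy, OpenCV 4.12 (cv2) and the standard library are available. Lean on these libraries where they do the work, as an engineer would, in place of code of your own. Each camera call takes 0.05 s, during which the arm holds its last target. There are 200 camera calls.

TASK

Open the jeweller's strongbox: its key has been left part-turned in the lock; turn it clockwise until the catch lets go and the drawer springs out. Then turn it back anticlockwise, past where it stood, to its stop, the only position where it will come out; draw it straight out, stand it in the square hole of the wooden block and let go. Work by feel without forcing the key in its lock, leave the drawer out, and leave the other things on the bench alone.

Things in the scene. Friction and masses are not known exactly. Their poses are not given: they have to be found in the camera images.
- key: Loose upright tubular key, 67 mm long, 45 g. Origin: tip of the barrel on its axis, z up towards the bow. Steel barrel 9 mm thick, z 0 to 37 mm; one lug at the tip reaches 12 mm from the axis towards -x (4 mm thick, 10 mm tall). Black plastic bow (the grip): flat block 32 mm along x, 10 mm thick along y, z 37 to 67 mm. Pinch it there. Starts with its axes as the strongbox's.
- strongbox: Fixed grey steel strongbox, 180 (x) by 200 (y) by 100 mm high; origin: centre of its underside, z up, drawer front towards its own -x. In its top a round lock, 54 mm across, 6 mm proud. The key's lug turns a plug inside (friction about 0.02 N m, stays where left) and is loose in it: with the give of the grip, the hand may turn up to 12 degrees before the plug follows, each way.
- keyhole (a point): Centre of the keyhole on the lock's vertical axis, 106 mm above the table; axes as the strongbox. 0.7 mm to spare round the barrel; one 5.5 mm notch lets the lug out, 4 to 40 degrees anticlockwise of where the lug starts (differs each time), within about 6 degrees; a hard stop lies there. Elsewhere the lug is caught under the 8 mm thick face. Seated, the key's tip is 21 mm below this point.
- drawer (a joint): Drawer, m; 0 shut and held by the catch; springs out by itself towards the strongbox's -x to 0.04 when the catch lets go, and stays out. The catch lets go when the plug has turned 14 to 29 degrees clockwise (seen from above) from its start; 5 degrees further there is a hard stop. Both differ each time. 0.04 N m above the running torque means a stop; over 0.1 N m forces the key.
- block: Fixed wooden block 75 (x) by 60 (y) by 46 mm high, origin at the centre of its underside, z up.
- block_hole (a point): Centre of the mouth of the square hole in the top of the block, 46 mm above the table; hole 28 mm wide along the block's x and y, 36 mm deep. The key stands in it tip down, bow above the mouth, leaning somewhat when let go.
- wax_tube: Bystander: upright blue wax cylinder 28 mm in diameter, 60 mm high; origin at the centre of its underside.
- iron_rest: Bystander: dark folded steel rest 70 by 70 by 61 mm high; origin at the centre of its underside.
- ring_stick: Bystander: flat wooden sanding stick, 220 by 18 by 8 mm, lying on the bench; origin at the centre of its underside.
- screwdriver: Bystander: screwdriver with a blue handle, lying on the bench.

How it is judged (in metres and radians):
On the way, in this order (a step that is already met when the one before it is completed fails the run):
1. the key has been turned until the drawer sprang out (value of joint drawer above 0.02 m), for 0.1 s.
2. the key is drawn out of the lock (z of key in the frame of keyhole above 0.003 m), for 0.1 s.
At the end, for the whole second after the job is handed in: The drawer is out (more than 20 mm), and the key stands at rest in the block's hole: its tip at least 20 mm below the mouth and within 18 mm of the hole's centre line, leaning less than 0.6 rad (value of joint drawer above 0.02 m and horizontal distance between key and block_hole below 0.018 m and z of key in the frame of block_hole below -0.02 m and angle between key's own z axis and vertical below 0.6 rad and linear speed of key below 0.02 m/s); the robot touches nothing.
It fails at once if the key is forced: more than 40 N between key and strongbox (contact force between key and strongbox above 40 N).
It fails at once if a bystander is moved by more than 20 mm (distance of any of wax_tube, iron_rest, screwdriver, ring_stick from where it was at the start of the episode above 0.02 m).
It also fails if it takes over 72 s, if anything falls off the work surface, if the arm or the gripper's body presses on something with over 40 N, if the wrist force passes 120 N, or if a joint passes its speed limit or range.

## Working session

There is one attempt and no reset: what is moved stays moved. The work goes in short steps, each a Python script; the robot and the scene stay as the last script left them, time stands still between calls to the robot, and variables do not carry over. Pictures are saved under pics/ and viewed, at most 10 in all, crops included, and the job is handed in when it is done.

```bash
mkdir -p pics; ls; cat > h.py <<'E'
from station import r
import numpy as np, cv2
def ray(d,uv):
    E=np.array(d["extrinsics"]);R,t=E[:3,:3],E[:3,3]
    c=-R.T@t
    v=R.T@np.array([(uv[0]-d["cx"])/d["fx"],(uv[1]-d["cy"])/d["fy"],1])
    return c,v
def atz(d,uv,z):
    c,v=ray(d,uv); return c+v*(z-c[2])/v[2]
def tri(a,b):
    A=np.zeros((3,3));y=np.zeros(3)
    for c,v in (a,b):
        v=v/np.linalg.norm(v);P=np.eye(3)-np.outer(v,v);A+=P;y+=P@c
    return np.linalg.solve(A,y)
def save(d,n): cv2.imwrite("pics/"+n,d["img"][:,:,::-1])
E
python3 - <<'E'
from h import *
np.set_printoptions(precision=4,suppress=True)
print(r.tcp_to_grasp)
ds={n:r.get_image(n) for n in("top","scene")}
for n,d in ds.items():
    save(d,n+"0.png"); print(n,d["fx"],-np.array(d["extrinsics"])[:3,:3].T@np.array(d["extrinsics"])[:3,3])
Z={"keyhole":.106,"block_hole":.046,"key":.085,"strongbox":0,"block":0}
for l,z in Z.items():
    a=[]
    for n,d in ds.items():
        for q in r.spot_point(d,l)[:2]: print(l,n,np.round(q["xy"],1),round(q["p"],2),atz(d,q["xy"],z))
        q=r.spot_point(d,l)
        if q:a.append(ray(d,q[0]["xy"]))
    if len(a)==2: print("tri",tri(*a))
E
```

```text
pics
-0.0188
top 437.2099997620002 [ 0.4603 -0.1005  1.2311]
scene 489.65600297292576 [ 1.0329 -0.6132  0.9838]
keyhole top [289.5 207.1] 0.69 [ 0.5331 -0.006   0.106 ]
keyhole scene [316.1 160.4] 0.91 [ 0.5217 -0.0153  0.106 ]
keyhole scene [404.2 133.5] 0.49 [0.6321 0.1975 0.106 ]
tri [ 0.528  -0.0116  0.1091]
block_hole top [177.1 191.6] 0.58 [0.5727 0.3079 0.046 ]
block_hole scene [407.6 118.8] 0.7 [0.5797 0.3064 0.046 ]
tri [0.5749 0.3121 0.0383]
key top [290.1 207. ] 0.56 [ 0.5348 -0.0058  0.085 ]
key scene [317.8 163.1] 0.64 [ 0.5184 -0.005   0.085 ]
tri [ 0.5302 -0.0109  0.0999]
strongbox top [289.6 203.7] 0.88 [0.5496 0.003  0.    ]
strongbox scene [326.1 189.2] 0.84 [ 0.5437 -0.0019 -0.    ]
strongbox scene [371.3 269.5] 0.4 [ 0.7714 -0.1152 -0.    ]
tri [0.5469 0.0001 0.0017]
block top [183.2 190.4] 0.98 [0.5808 0.3066 0.    ]
block scene [404.8 131.8] 0.71 [0.5811 0.3021 0.    ]
block scene [371.3 269.3] 0.66 [ 0.7711 -0.1148  0.    ]
tri [ 0.5802  0.3068 -0.0037]
```

View pics/top0.png

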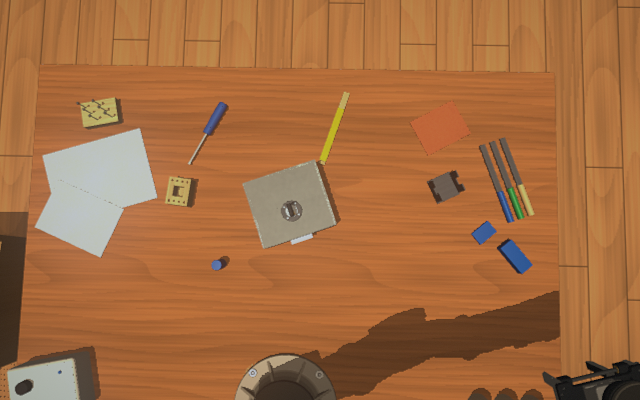

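View pics/scene0.png

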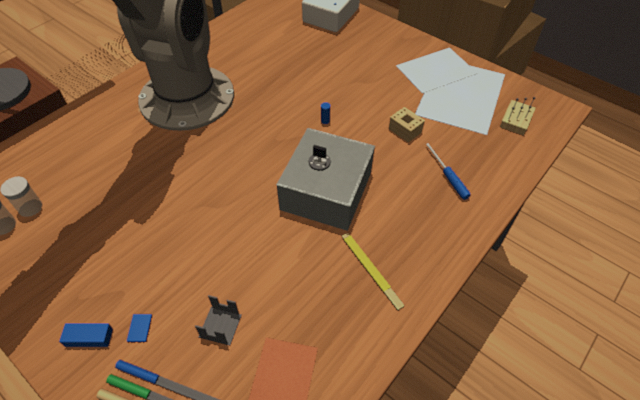

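```bash
python3 - <<'E'
import cv2
a=cv2.imread("pics/top0.png")[150:262,235:345]; b=cv2.imread("pics/scene0.png")[90:240,240:400]
a=cv2.resize(a,(400,400*112//110),interpolation=cv2.INTER_CUBIC); b=cv2.resize(b,(400,375),interpolation=cv2.INTER_CUBIC)
import numpy as np
h=max(a.shape[0],b.shape[0]); c=np.zeros((h,800,3),np.uint8); c[:a.shape[0],:400]=a; c[:b.shape[0],400:]=b
cv2.imwrite("pics/crop0.png",c)
E
```

```text
(no output)
```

View pics/crop0.png

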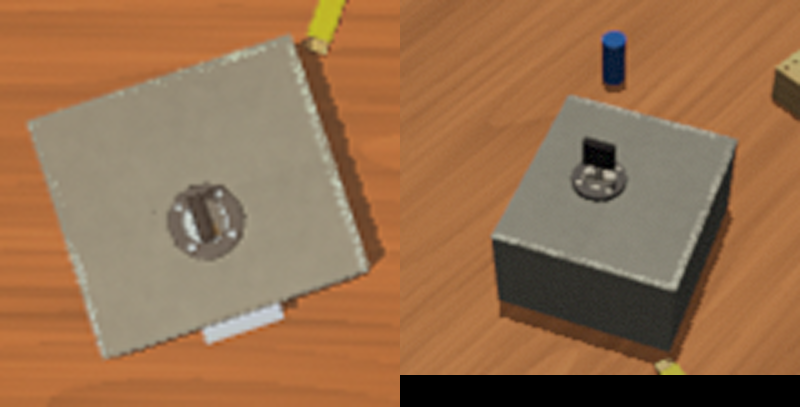

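The pictures show the strongbox at about (290,205) in the top view. Its yaw is about +18°, with the drawer handle on the robot's side. The lock is at about (291.5,211) top and (319.6,162.4) scene. The block is at (179,191) with a square hole, the wax tube at (217,265), the iron rest at (446,186), the stick at (335,128) and the screwdriver at (209,132).

```bash
python3 - <<'E'
from h import *
np.set_printoptions(precision=4,suppress=True)
t=r.get_image("top"); s=r.get_image("scene")
a,b=(291.3,210.7),(319.5,162.2)
print("lock",atz(t,a,.106),atz(s,b,.106),tri(ray(t,a),ray(s,b)))
# bow: dark blob in scene
g=cv2.cvtColor(s["img"],cv2.COLOR_RGB2GRAY); m=np.zeros_like(g); m[140:160,305:335]=(g[140:160,305:335]<45)
n,l,st,c=cv2.connectedComponentsWithStats(m); i=1+np.argmax(st[1:,4]); print(st[i],c[i],"bow scene",atz(s,c[i],.137))
P=[atz(t,((x+.5)/3.636-.5+235,(y+.5)/3.634-.5+150),.1) for x,y in((30,122),(293,38),(370,270),(105,357))]
P=np.array(P)[:,:2];print(P,"ctr",P.mean(0),[np.linalg.norm(P[i]-P[i-1]) for i in range(4)])
for d in(P[0]-P[1],P[3]-P[2]): print("yaw",np.degrees(np.arctan2(d[1],d[0]))-90)
for d in(P[1]-P[2],P[0]-P[3]): print("yaw",np.degrees(np.arctan2(d[1],d[0])))
A=cv2.resize(t["img"][165:217,150:210],(480,416),interpolation=cv2.INTER_CUBIC)
B=cv2.resize(s["img"][95:147,377:437],(300,260),interpolation=cv2.INTER_CUBIC)
C=np.zeros((416,780,3),np.uint8);C[:,:480]=A;C[:260,480:]=B
cv2.imwrite("pics/block.png",C[:,:,::-1])
E
```

```text
lock [ 0.5239 -0.0109  0.106 ] [ 0.5317 -0.0144  0.106 ] [ 0.5254 -0.0091  0.0966]
[313 146  13  12 123] [319.0732 151.5122] bow scene [ 0.527  -0.0106  0.137 ]
[[ 0.5933  0.1181]
 [ 0.6582 -0.0692]
 [ 0.4926 -0.1279]
 [ 0.4267  0.0586]] ctr [ 0.5427 -0.0051] [np.float64(0.1768415016608336), np.float64(0.19823557609213593), np.float64(0.1756390862891956), np.float64(0.19780446838397694)]
yaw 19.111087755981544
yaw 19.458331520819883
yaw 19.524573348614368
yaw 19.662620607048108
```

View pics/block.png

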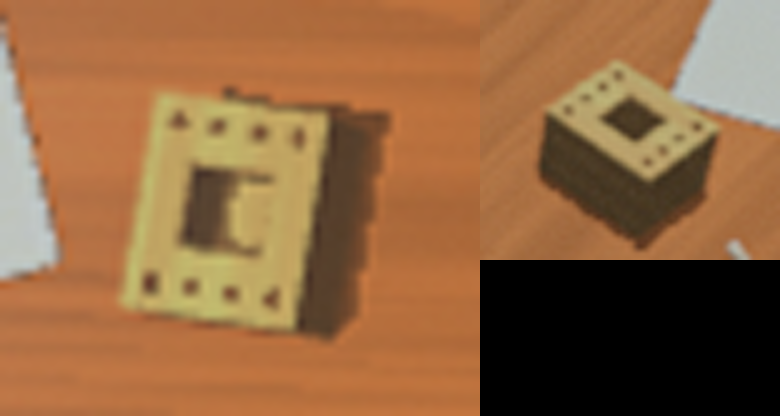

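```bash
cat >> h.py <<'E'
np.set_printoptions(precision=4,suppress=True)
YAW=19.4; K=np.array([.526,-.011]); ZG=.137
def R(y):
    c,s=np.cos(np.radians(y)),np.sin(np.radians(y)); return np.array([[c,s,0],[s,-c,0],[0,0,-1.]])
def FT(): return r.current_contact_force(), r.current_moment()
E
python3 - <<'E'
from h import *
z=ZG+r.tcp_to_grasp; print("tcp z",z,r.current_time())
for o in(0,180):
    for a in(-35,0,50,65):
        q=r.ik([*K,z],R(YAW+a+o)); print(o,a,None if q is None else np.round(q,0))
E
```

```text
tcp z 0.11820000000000001 1.2
0 -35 [  16.   18.  -26.  115.   10.   49. -121.]
0 0 [ 19.  19. -29. 114.  12.  50. -88.]
0 50 [ 22.  20. -34. 114.  14.  50. -39.]
0 65 [ 24.  20. -35. 114.  15.  50. -25.]
180 -35 [ 31.  22. -44. 114.  19.  52.  51.]
180 0 [ 41.  27. -59. 113.  28.  55.  78.]
180 50 [ 41.  27. -59. 113.  28.  55. 128.]
180 65 [ 41.  27. -59. 113.  28.  55. 143.]
```

```bash
python3 - <<'E'
from h import *
z=ZG+r.tcp_to_grasp
r.movep([*K,.25],R(YAW)); r.grip(.05,5)
print(r.move_straight([*K,z],rate=.08,stop_force=4),r.current_tool_pos(),FT())
d=r.get_image("scene"); save(d,"s1.png")
cv2.imwrite("pics/c1.png",cv2.resize(d["img"][90:210,250:400,::-1],(750,600),interpolation=cv2.INTER_CUBIC))
print(r.current_time())
E
```

```text
False [ 0.5263 -0.011   0.1186] (array([-0.1107,  0.0908, -0.3475]), array([0.0632, 0.0088, 0.0611]))
6.475
```

View pics/c1.png

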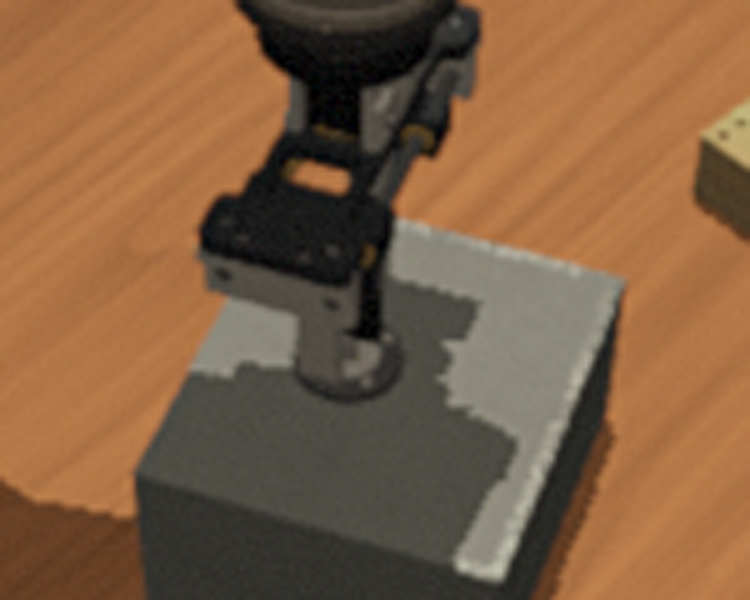

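The fingers straddle the bow over the lock (about (345,365) in the crop). I'll close gently and read the lateral force to centre.

```bash
python3 - <<'E'
from h import *
ax=R(YAW)[:,:2]
def rd(m):
    f,t=FT(); print(m,"F(tool xy)",ax.T@f,"Fz",f[2],"M",t,"w",r.current_width(),r.current_grasp_force())
rd("open"); r.grip(0.0,4); r.wait(.3); rd("closed 4N")
f=FT()[0]; p=r.current_tool_pos()
for i in range(4):
    fy=ax[:,1]@f if i==0 else ax[:,1]@FT()[0]
    if abs(fy)<.8: break
    p=p+ax[:,1]*np.sign(fy)*.0006
    r.move_straight(p,rate=.02); r.wait(.2); rd("shift %d"%i)
r.grip(0.0,15); r.wait(.3); rd("15N"); print(r.current_tool_pos(),r.current_time())
E
```

```text
open F(tool xy) [ 0.7087 -0.1259] Fz -0.11367199756202342 M [-0.015  -0.003   0.0352] w 0.049585523417205554 0.0
closed 4N F(tool xy) [0.6682 0.4274] Fz -0.048437507605666286 M [-0.024  -0.0062  0.0486] w 0.009983910777936674 3.999956399202347
15N F(tool xy) [0.373  0.1805] Fz -0.3583988105869528 M [ 0.0235  0.0254 -0.0829] w 0.01004337196251273 14.999917298555374
[ 0.526  -0.011   0.1182] 7.9917
```

```bash
cat >> h.py <<'E'
def mz(n=12):
    a=[]
    for _ in range(n):
        r.wait(.01); f,t=FT(); a.append([*f,t[2]])
    return np.mean(a,0),np.std(a,0)[3]
def turn(a,p): r.move_straight(p,rate=.02,rotation=R(YAW+a))
E
python3 - <<'E'
from h import *
p=r.current_tool_pos()
d=r.get_image("top"); save(d,"t2.png")
t0=r.current_time(); a=[FT()[1][2] for _ in range(5)]; print(a, r.current_time()-t0)
print(mz())
for a in(-2,-4,-6,-8,-10):
    t0=r.current_time(); turn(a,p); t1=r.current_time(); m,s=mz(); print(a,m,s,t1-t0,r.current_time()-t1)
E
```

```text
[np.float64(0.06188944194713698), np.float64(0.06188944194713698), np.float64(0.06188944194713698), np.float64(0.06188944194713698), np.float64(0.06188944194713698)] 0.0
(array([-0.0082, -0.2184, -0.4202, -0.0062]), np.float64(0.03057406674492234))
-2 [-0.0003  0.1655 -0.646   0.0069] 0.02614491233044751 0.25 0.09999999999999964
-4 [-0.102  -0.0068 -0.5033  0.0011] 0.021318032633773958 0.25 0.09999999999999964
-6 [-0.149  -0.0703 -0.3844 -0.0093] 0.02507581286960998 0.25 0.10000000000000142
-8 [-0.0663 -0.2824 -0.7214  0.0161] 0.03131212068849094 0.25 0.09999999999999964
-10 [-0.2729 -0.9434 -0.3259  0.0433] 0.030059110809585135 0.25 0.09999999999999964
```

```bash
python3 - <<'E'
from h import *
p=np.array([.526,-.011,.1182]); run=[]; hi=0
for a in np.arange(-11.5,-50,-1.5):
    turn(a,p); m,s=mz(18)
    if m[3]>.055: m2,_=mz(20); m=(m+m2)/2
    g=r.get_image("top")["img"][225:262,270:330].astype(float).mean()
    print(round(a,1),m,round(g,1))
    run.append(m[3])
    base=np.median(run[:5]) if len(run)>=3 else .03
    if m[3]>base+.04: print("stop?"); break
d=r.get_image("top"); save(d,"t3.png")
a=cv2.imread("pics/t2.png")[150:280,230:350]; b=d["img"][150:280,230:350,::-1]
cv2.imwrite("pics/c3.png",cv2.resize(np.hstack([a,b]),(800,433),interpolation=cv2.INTER_CUBIC)); print(r.current_time())
E
```

```text
-11.5 [-0.9807 -1.5648  0.038   0.0873] 97.1
stop?
10.5583
```

View pics/c3.png

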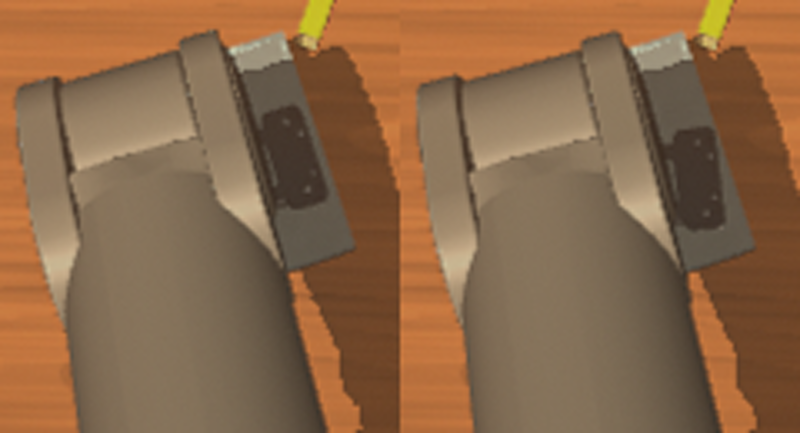

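The arm hides the drawer front in the top view, so I have to rely on feel. A stop this early (plug turn near 0) is impossible, so this is the plug starting to follow; I'll continue in small steps.

```bash
python3 - <<'E'
from h import *
p=np.array([.526,-.011,.1182]); run=[]
for a in np.arange(-12.5,-21,-1):
    turn(a,p); m,s=mz(20)
    print(round(a,1),m)
    if m[3]>.13 or np.hypot(*m[:2])>5: print("halt"); break
print(r.current_time())
E
```

```text
-12.5 [-1.3775 -2.1208 -0.0608  0.0917]
-13.5 [-1.7828 -2.367   0.0914  0.0914]
-14.5 [-2.2245 -2.0307  0.0371  0.0861]
-15.5 [-2.4612 -1.8205  0.1779  0.0876]
-16.5 [-2.9921 -1.6405  0.3018  0.0935]
-17.5 [-3.0165 -1.1174  0.2755  0.0982]
-18.5 [-3.6975 -0.7273  0.3607  0.0959]
-19.5 [-4.2106 -0.1063  0.0617  0.0846]
-20.5 [-4.6831  0.1182  0.2086  0.0859]
14.3083
```

```bash
python3 - <<'E'
from h import *
p=np.array([.526,-.011,.1182])
for i in range(3):
    p[0]-=.0005; r.move_straight(p,rate=.02); r.wait(.1); m,s=mz(12); print(p,r.current_tool_pos(),m,s)
    if abs(m[0])<1: break
print(r.current_time())
E
```

```text
[ 0.5255 -0.011   0.1182] [ 0.5257 -0.011   0.1182] [-0.7561  0.2623 -2.9994  0.1022] 0.017672835247374504
14.7583
```

```bash
cat >> h.py <<'E'
import json
def run(angles,p,lim,sgn,n=18,fl=8):
    p=np.array(p,float); base=[]
    for a in angles:
        turn(a,p); m,s=mz(n)
        if sgn*m[3]>lim: m2,_=mz(n); m=(m+m2)/2
        print(round(float(a),1),m,p[:2])
        if sgn*m[3]>lim or np.hypot(*m[:2])>fl: print("halt"); break
        p[:2]+=np.clip(.00006*m[:2],-.0003,.0003)*(np.hypot(*m[:2])>.8)
    print(p,r.current_time()); return a,p
E
python3 - <<'E'
from h import *
run(np.arange(-21.5,-50,-1.25),[.5255,-.011,.1182],.128,1)
E
```

```text
-21.5 [ 0.0022  0.2945 -3.129   0.0805] [ 0.5255 -0.011 ]
-22.8 [ 0.6134  0.5    -2.7698  0.0903] [ 0.5255 -0.011 ]
-24.0 [ 0.6501  0.7455 -2.3225  0.0852] [ 0.5255 -0.011 ]
-25.2 [ 0.5484  1.375  -1.8023  0.0801] [ 0.5255 -0.011 ]
-26.5 [ 0.5589  1.0648 -1.1263  0.091 ] [ 0.5256 -0.0109]
-27.8 [ 0.0359  0.7425 -0.5924  0.0812] [ 0.5256 -0.0108]
-29.0 [-0.591   0.8627 -0.5195  0.092 ] [ 0.5256 -0.0108]
-30.2 [-0.4953  0.7177 -0.3873  0.0969] [ 0.5256 -0.0108]
-31.5 [-0.3636  0.6918 -0.3917  0.1013] [ 0.5255 -0.0107]
-32.8 [-0.5538  0.8545 -0.3481  0.0921] [ 0.5255 -0.0107]
-34.0 [-0.7142  1.2677 -0.3483  0.0204] [ 0.5255 -0.0107]
-35.2 [-0.7628  1.6295 -0.3148  0.0177] [ 0.5255 -0.0106]
-36.5 [-0.6322  1.0003 -0.8135  0.0189] [ 0.5254 -0.0105]
-37.8 [-0.0472  0.8632 -0.708   0.0347] [ 0.5254 -0.0104]
-39.0 [ 0.3974 -0.1533 -0.9504  0.0987] [ 0.5254 -0.0104]
-40.2 [ 0.4225 -0.8512 -0.9074  0.1572] [ 0.5254 -0.0104]
halt
[ 0.5254 -0.0104  0.1182] 21.3083
```

Torque fell from 0.09 to 0.02 N m at −34° when the catch let go, and the hard stop came at about −40°. Now back anticlockwise.

```bash
python3 - <<'E'
from h import *
a,p=run([-34,-28,-22,-16,-10,-5,-1],[.5254,-.0104,.1182],.06,-1,n=16)
if a==-1: run(np.arange(.5,60,1.25),p,.06,-1,n=18)
E
```

```text
-34.0 [-0.0323 -0.1253 -0.3286 -0.0018] [ 0.5254 -0.0104]
-28.0 [ 0.0211 -0.0239 -0.4458 -0.0136] [ 0.5254 -0.0104]
-22.0 [-0.3404  1.7273 -0.1104 -0.0087] [ 0.5254 -0.0104]
-16.0 [-0.1731  1.5999 -0.0058 -0.0224] [ 0.5254 -0.0103]
-10.0 [-0.2673  1.6919 -0.2004 -0.0244] [ 0.5254 -0.0102]
-5.0 [-0.5417  1.5765 -0.1019 -0.0218] [ 0.5254 -0.0101]
-1.0 [-1.2711  1.4976  0.2133 -0.0149] [ 0.5253 -0.01  ]
[ 0.5252 -0.0099  0.1182] 24.0333
0.5 [-0.5659  1.1438 -0.2369 -0.0159] [ 0.5252 -0.0099]
1.8 [ 0.0209  0.5049 -0.9246 -0.0217] [ 0.5252 -0.0098]
3.0 [ 0.8443  0.4247 -1.2596 -0.0259] [ 0.5252 -0.0098]
4.2 [ 1.5267  0.4667 -0.9459 -0.0151] [ 0.5253 -0.0098]
5.5 [ 1.7652  0.1763 -0.9602 -0.0149] [ 0.5254 -0.0098]
6.8 [ 1.7053  0.2904 -0.548  -0.0069] [ 0.5255 -0.0098]
8.0 [ 1.7545 -0.0047 -0.3943 -0.0276] [ 0.5256 -0.0098]
9.2 [ 1.612   0.2892 -0.1409 -0.0146] [ 0.5257 -0.0098]
10.5 [ 1.2414  0.1224 -0.0921 -0.0131] [ 0.5258 -0.0097]
11.8 [ 1.0998  0.2497 -0.181  -0.0113] [ 0.5258 -0.0097]
13.0 [ 0.9462  0.2567 -0.209  -0.0311] [ 0.5259 -0.0097]
14.2 [ 0.7749  0.2    -0.3316 -0.0206] [ 0.526  -0.0097]
15.5 [ 0.8126  0.0812 -0.2675 -0.0205] [ 0.526  -0.0097]
16.8 [ 0.7036 -0.1212 -0.3924 -0.0161] [ 0.5261 -0.0097]
18.0 [ 0.7281 -0.1347 -0.7161 -0.0153] [ 0.5261 -0.0097]
19.2 [ 1.19   -0.7347 -0.6135 -0.0247] [ 0.5261 -0.0097]
20.5 [ 0.5525 -0.8847 -0.1284 -0.0266] [ 0.5261 -0.0097]
21.8 [ 0.595  -0.6888 -0.2013 -0.0276] [ 0.5262 -0.0098]
23.0 [ 0.461  -0.6475 -0.376  -0.0225] [ 0.5262 -0.0098]
24.2 [ 0.6208 -0.9242 -0.3704 -0.0207] [ 0.5262 -0.0098]
25.5 [ 0.7011 -0.8171 -0.4474 -0.022 ] [ 0.5262 -0.0099]
26.8 [ 0.4441 -0.4672 -0.1164 -0.0183] [ 0.5263 -0.0099]
28.0 [ 0.3405 -0.4311 -0.3963 -0.016 ] [ 0.5263 -0.0099]
29.2 [ 0.4116 -0.5871 -0.3125 -0.033 ] [ 0.5263 -0.0099]
30.5 [ 1.0365 -0.8242 -0.3963 -0.0224] [ 0.5263 -0.0099]
31.8 [ 0.1947 -0.4466 -0.127  -0.0653] [ 0.5263 -0.01  ]
halt
[ 0.5263 -0.01    0.1182] 34.5833
```

```bash
python3 - <<'E'
from h import *
p=np.array([.5263,-.010,.1182]); turn(31.2,p); r.wait(.1)
hit=r.move_straight(p+[0,0,.012],rate=.02,stop_force=6); m,_=mz(12)
print(hit,r.current_tool_pos(),m,r.current_width(),r.current_time())
if not hit:
    hit=r.move_straight(p+[0,0,.04],rate=.03,stop_force=6); m,_=mz(8)
    print(hit,r.current_tool_pos(),m,r.current_width(),r.current_time())
E
```

```text
False [ 0.5264 -0.01    0.1304] [-1.9628 -0.6212  2.9503 -0.0457] 0.009905611154580546 35.7833
True [ 0.5262 -0.01    0.1305] [ 1.289   0.1148  4.3652 -0.0477] 0.009707607578938529 36.075
```

```bash
python3 - <<'E'
from h import *
m,_=mz(15); print(m)
d=r.get_image("scene"); 
cv2.imwrite("pics/c4.png",cv2.resize(d["img"][120:190,280:370,::-1],(771,600),interpolation=cv2.INTER_CUBIC))
E
```

```text
[ 1.9893  0.0989  4.7569 -0.0409]
```

View pics/c4.png

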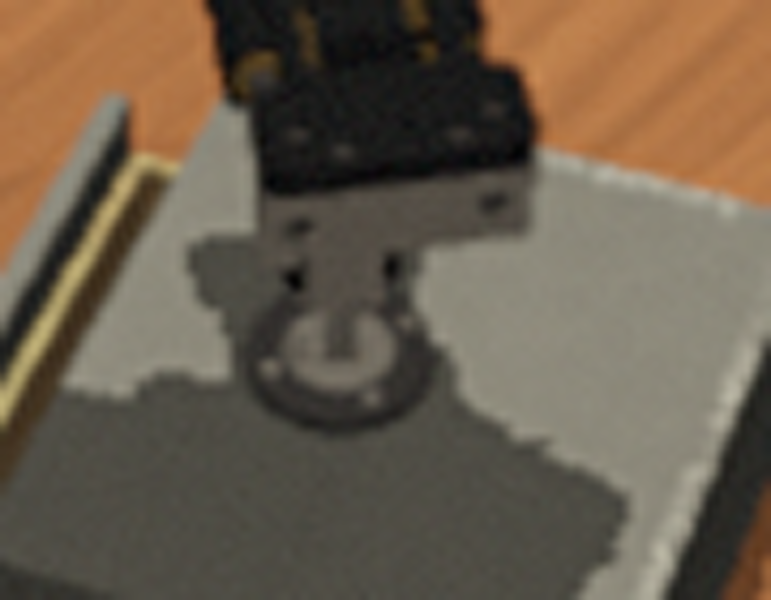

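The drawer is out (left edge, about (90,260)) and the barrel shows above the lock at about (340,330), so the key is rising. Pulling on.

```bash
python3 - <<'E'
from h import *
p=np.array([.5264,-.010,.1305])
for dz in(.004,.008,.014,.022,.034):
    hit=r.move_straight(p+[0,0,dz],rate=.02,stop_force=12); m,_=mz(10)
    print(hit,r.current_tool_pos(),m,r.current_width(),r.current_time())
    if hit or m[2]<-12: break
E
```

```text
False [ 0.526  -0.0102  0.1344] [-1.564  -1.9685  1.4269 -0.0295] 0.01010265998941863 36.7083
False [ 0.5265 -0.0098  0.1386] [ 0.0098 -0.2594 -0.0596  0.02  ] 0.009767685930648884 37.1417
False [ 0.5264 -0.01    0.1445] [ 0.0781  0.114  -0.5233 -0.0072] 0.009594638970771202 37.675
False [ 0.5263 -0.01    0.1524] [-0.2607 -0.1098 -0.2548  0.0193] 0.009657636217475592 38.3083
False [ 0.5263 -0.01    0.1644] [-0.0543 -0.1609 -0.4998 -0.0111] 0.0095880833372223 39.1417
```

```bash
cat >> h.py <<'E'
BH=np.array([.5765,.3058]); BY=81.3
kx=np.array([np.cos(np.radians(BY)),np.sin(np.radians(BY))])
E
python3 - <<'E'
from h import *
p=r.current_tool_pos(); r.grip(0,20)
r.move_straight([p[0],p[1],.20],rate=.1)
t=BH+.004*kx; Rb=R(BY)
print(r.ik([*t,.2],Rb))
r.movep([*t,.2],Rb); r.move_straight([*t,.105],rate=.08)
print(r.current_tool_pos(),r.current_time())
d=r.get_image("scene"); s=d["img"][75:150,370:450,::-1]
e=r.get_image("top");
for n,q in(("scene",d),("top",e)):
  for l in("key","block_hole"):
    print(n,l,[(np.round(x["xy"],1),round(x["p"],2)) for x in r.spot_point(q,l)[:2]])
cv2.imwrite("pics/c5.png",cv2.resize(s,(640,600),interpolation=cv2.INTER_CUBIC))
# predicted projections
def pr(d,X):
    E=np.array(d["extrinsics"]);c=E[:3,:3]@np.array(X)+E[:3,3];return np.round([d["cx"]+d["fx"]*c[0]/c[2],d["cy"]+d["fy"]*c[1]/c[2]],1)
print("tip pred",pr(d,[*t,.105-.0332]),"hole",pr(d,[*BH,.046]), "axis@.046",pr(d,[*t,.046]))
E
```

```text
[  0.7489  30.2065 -48.5194  92.6871  23.9735  68.0746 -61.7263]
[0.5774 0.3099 0.1056] 42.4417
scene key []
scene block_hole [(array([407. , 117.9]), 0.92)]
top key [(array([171.5, 189. ]), 0.48), (array([335.7, 129.8]), 0.39)]
top block_hole [(array([180.2, 191.5]), 0.93)]
tip pred [408.9 110.8] hole [406.5 118.4] axis@.046 [407.5 117.7]
```

View pics/c5.png

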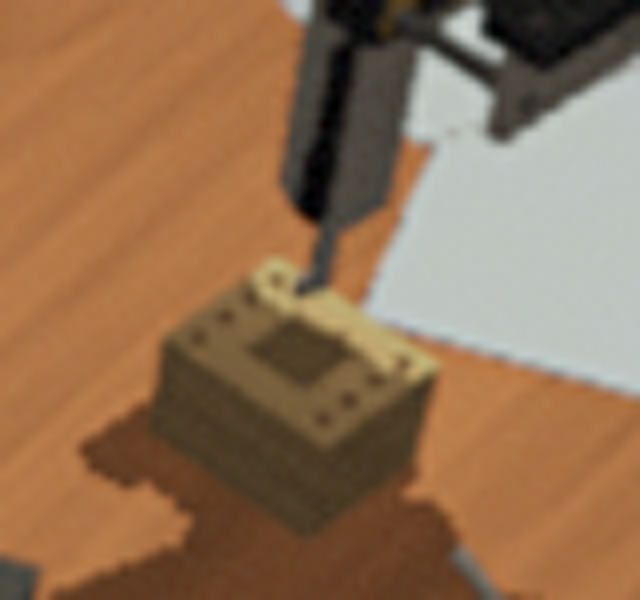

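The key hangs in the fingers with its tip at about (315,293) in the crop, as predicted, and the hole is at (302,350), within 2 mm of the estimate. Lowering with a force stop.

```bash
python3 - <<'E'
from h import *
t=BH+.004*kx
hit=r.move_straight([*t,.051],rate=.04,stop_force=5); m,_=mz(10)
print(hit,r.current_tool_pos(),m,r.current_width(),r.current_time())
if r.current_tool_pos()[2]<.055:
    r.grip(.03); r.wait(.3); print(r.current_width())
    r.move_straight([*t,.15],rate=.08); r.movep([.5,.15,.3],R(BY)); r.wait(.5)
    d=r.get_image("scene"); print(r.current_time())
    cv2.imwrite("pics/c6.png",cv2.resize(d["img"][75:180,290:450,::-1],(800,525),interpolation=cv2.INTER_CUBIC))
E
```

```text
False [0.5772 0.3098 0.0512] [ 0.0848 -0.268  -0.1869  0.0076] 0.010112416741605465 44.325
0.029832053393964945
48.025
```

View pics/c6.png

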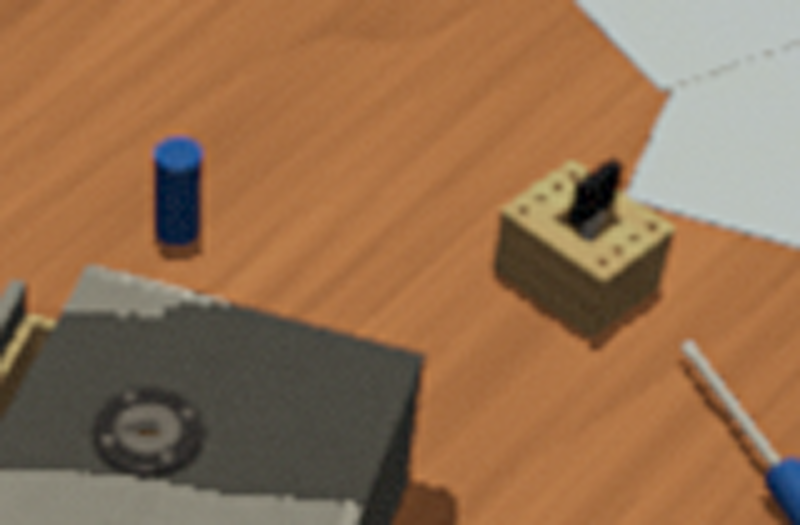

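The key stands in the block's hole (bow at about (595,195)), leaning slightly. The drawer is out (left edge) and the bystanders are where they were.

```bash
python3 -c "
from station import r
print(r.close_job())"
```

```text
the job is handed in; nothing more can be done
None
```

The drawer is sprung open, the key was drawn out at its anticlockwise stop and stands in the block's hole leaning slightly, and the job was handed in at about 48 s; no verdict was returned, and turning torque briefly peaked near 0.16 N m at the clockwise stop, over the 0.1 N m forcing mark, though I measured only a few newtons at the hand (limit 40 N).

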